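Zero a display grinder's burrs and back the adjuster off half a turn

TASK

Set the burrs of the cutaway coffee grinder on the display shelf: turn its adjusting screw clockwise until you feel it bottom, the upper burr seated snugly on the lower one but not forced, then back the screw off by half a turn. Let go of it and leave the other goods on the shelf where they stand.

Things in the scene. Friction and masses are not known exactly. Their poses are not given: they have to be found in the camera images.
- grinder: Cutaway coffee grinder fixed to the shelf: white base 124 mm across, 50 mm high; two columns 52 mm to either side (its y axis); on them a crossbar 116 by 34 mm, top at 160 mm, with a brass collar 26 mm across up to 168 mm, through which the screw passes; a 4 mm foot plate reaching 120 mm to its -x side. Origin: centre of the underside, on the screw's axis; z up.
- screw (a joint): Angle of the adjusting screw (rad): 0 at the start, growing clockwise seen from above (tightening). Steep right-hand thread: it moves down 12 mm a clockwise turn (1.9 mm a radian), up as much the other way. Steady friction about 0.1 Nm; stays where it is left. It bottoms 0.5 to 1.4 rad from the start, different every time; the other end of the thread is out of reach.
- screw_grip (a point): Grip point on the screw's axis, in a black bar grip 52 mm long, 12 mm thick, 26 mm high; at the start 208 mm above the shelf; rises and sinks with the screw. The bar's top is 12 mm above this point, its underside 14 mm below; under it only the brass neck, 11 mm across, down to the collar. x: along the bar, to the end with a small white line on top; z up.
- upper_burr: Upper burr: toothed steel disc 66 mm across, 16 mm thick, between the columns; slides up and down with the screw, does not turn. Origin: centre of its flat underside; z up. Once it meets the lower burr, the torque on the screw rises steeply, some 0.05 Nm a degree, so turn a degree or two at a time: snug is a rise of 0.06 to 0.25 Nm (30 to 130 N between the burrs), 0.38 Nm (200 N) is forced.
- lower_burr: Lower burr: toothed steel disc 66 mm across and 16 mm thick, fixed, below the upper one; its height varies from one start to the next, and the gap between the burrs is 1 to 2.6 mm at the start. Origin: centre of its flat top; z up.
- cone: White squeezing cone of a citrus press, 84 mm across, 66 mm high, loose; origin: centre of the underside.
- cup: Steel cup, 72 mm across, 80 mm high, loose; origin: centre of the underside.
- canister: White canister with a black lid, 68 mm across, 100 mm high, loose; origin: centre of the underside.
Mind the look-alikes: they are no part of the job. Of the things like the grinder, leave any that is purple; of the rest the smaller one is meant.

How it is judged:
By the outcome, as a careful person would: the job done as asked, in the order asked, and still so for the second after the job is handed in, with the robot touching nothing.
It also fails if it takes over 64 s, if anything falls off the work surface, if the arm or the gripper's body presses on something with over 40 N, if the wrist force passes 120 N, or if a joint passes its speed limit or range.

ROBOT

A 7-joint arm with a two-finger parallel gripper is mounted at the origin on the work surface. World frame = base frame: x ahead of the robot, y to its left, z up, the work surface at z = 0. Lengths are in m, angles in rad, forces in N, time in s.
With the tool pointing down it reaches from about 0.35 to 0.9 m from the base axis. Payload 7.2 kg.
Tool frame: the origin (TCP) lies at the very end of the fingers, on their centre line; the grasp point (between the pads) lies pinch_z behind it (pinch_z is the distance from the TCP to the grasp point, in m); z points along the fingers, y is the direction in which the jaws open and shut (so a half turn about z gives the same grasp; the last joint's range is limited). The gripper opens to 88 mm and grips with 3 to 60 N. Pads are 20 mm wide; open, the fingers measure 115 mm over their backs; the gripper's body (75 mm by 178 mm) begins 61 mm behind the grasp point.
Start: joints at [1.218, 0.411, -0.013, 1.596, 0.006, 1.134, -0.082], TCP at [0.176, -0.6, 0.223] pointing down, gripper open.
Joint ranges: [-2.95, 2.95], [-0.29, 1.99], [-1.47, 1.44], [0.14, 2.54], [-1.03, 4.17], [0.13, 1.85], [-2.86, 2.86]. Speed limits (rad/s): [2.39, 2.39, 3.01, 3.01, 3.14, 3.14, 3.14].

INTERFACE

Orientations are given as a rotation vector (axis times angle).
In Python, from plant import get_state, camera, job_done, regions_of, pinch_z gives the robot as it stands. The module is installed in compiled form; this text tells all that it offers.
- The arm moves only by the tool drive_tool, never from a script. Its argument "plan" is a list of rows, each a list of 4 numbers: the shift along the tool's x, y, z in mm, then the turn about the tool's z in degrees. A call has 1 to 12 rows; each row shifts and turns the commanded pose from where the row before left it, along the tool's axes as they then stand; what a row does not reach is not made up. A row lasts 1/12 s, in which the tool goes at most 41.7 mm and 7.16 degrees, less where a joint would pass 70% of its speed; a pose out of reach is approached as far as the arm can. A call with a gripper value outside its range is refused whole. "claw" is the gripper command: -1 is fully open, 1 is shut, values between are in proportion, set as the call begins (left out, the last holds). The fingers move at their own pace and stop on an object; "force" is the grip in N (left out, the last holds). Time passes only in rows, so rows that do not move let the fingers close. It gives the time, the measured TCP pose, the force and the opening at its end, in the units of the state.
- get_state(): the state, without advancing time (a new reading comes with each control period).
- camera(name): name is "scene" or "top"; returns a dict with "pixels" (480x640x3 uint8, red, green, blue), "fov_y" (degrees; the focal length in pixels is half the picture's height over the tangent of half this angle, whatever the lens; pixels are square), "cx", "cy" (the principal point, pixels), "rvec" (rotation vector, rad) and "tvec" (3), from world to camera coordinates, as OpenCV has them. Camera axes: x right, y down, z forward; pixel columns grow to the right and rows downward; lengths in m; the calibration is good to about 2 mm. A picture is of the moment at which its call begins. There is no depth.
- job_done(): hands the job in, once; it reports no verdict.
Trained networks look in a picture, given as the dict that the camera call returned (one of the last four; its "shot" number tells which), for a name from the list of things; names that differ only in an ending like _2 or _b are one class to them, and where a whole thing is asked for, a point or a joint stands for the part that bears it (a point fixed in the world has none). Each returns a list of dicts, best first, with "score" (0 to 1); they miss things now and then, are a little off and sometimes report something else, mostly with a low value. They report only what shows in the picture. A call takes as long as a camera call. They do not tell look-alikes from the thing itself.
- regions_of(picture, label): "region" (480x640 bool, what is visible of it) and "bbox" ([centre column, centre row, width, height] in pixels, round what is visible of it).
The state is a dict: "t": time; "joint_pos": joint angles; "joint_vel": joint speeds; "joint_torque": joint torques, N m; "tcp_pos": TCP position; "eef_rot": TCP orientation; "contact_force": force on the tool from outside, world axes, zero at the start; "ft_torque": the same for the moment, N m; "width": finger opening in m.
Only numpy, scipy, OpenCV 4.12 (cv2) and the standard library are available. Lean on these libraries where they do the work, as an engineer would, in place of code of your own. Each camera call takes 0.05 s, during which the arm holds its last target. There are 200 camera calls.

## Working session

There is one attempt and no reset: what is moved stays moved. The work goes in short steps, Python scripts to look and compute and a tool call to move; the robot and the scene stay as the last step left them, time stands still between calls to the robot, and variables do not carry over. Pictures are saved under pics/ and viewed, about 8 in all and at most 12, crops included, and the job is handed in when it is done.

Besides the shell and the picture viewer there is one more tool, called after "Call:" by a JSON object that holds its "api" and its "payload". drive_tool: Moves the arm, as the interface text tells. Its arguments: {"type":"object","properties":{"plan":{"type":"array"},"claw":{"type":"number"},"force":{"type":"number"}},"required":["plan"]}

```bash
mkdir -p pics
cat > h.py <<'E'
import numpy as np, cv2
from plant import *
def cam(n,save=None):
    p=camera(n)
    if save: cv2.imwrite(f'pics/{save}.png',cv2.cvtColor(p['pixels'],cv2.COLOR_RGB2BGR))
    return p
def K(p):
    f=240/np.tan(np.radians(p['fov_y'])/2); return np.array([[f,0,p['cx']],[0,f,p['cy']],[0,0,1.]])
def proj(p,X): return cv2.projectPoints(np.array(X,float).reshape(-1,1,3),np.array(p['rvec']),np.array(p['tvec']),K(p),None)[0].reshape(-1,2)
def ray(p,uv):
    R=cv2.Rodrigues(np.array(p['rvec']))[0]; d=R.T@np.linalg.inv(K(p))@[uv[0],uv[1],1]; return -R.T@np.array(p['tvec']),d
def atz(p,uv,z):
    c,d=ray(p,uv); return c+d*(z-c[2])/d[2]
E
python3 - <<'E'
from h import *
for n in('scene','top'):
    p=cam(n,n+'0'); print(n,p['fov_y'],ray(p,(320,240)))
    for l in('grinder','screw_grip','cone','cup','canister'):
        for r in regions_of(p,l): print(l,round(r['score'],2),np.round(r['bbox']),atz(p,r['bbox'][:2],.22 if l=='screw_grip' else .1).round(3))
s=get_state();print(s,pinch_z)
E
```

```text
scene 50.19796512180081 (array([ 1.24409816, -0.1568765 ,  0.70805414]), array([-0.74361184,  0.20081657, -0.63782926]))
grinder 0.88 [419. 272.  99. 125.] [0.656 0.181 0.1  ]
grinder 0.64 [147. 224. 129. 168.] [ 0.416 -0.277  0.1  ]
grinder 0.63 [278. 248.  86. 121.] [ 0.54  -0.046  0.1  ]
screw_grip 0.72 [139. 172.  43.  75.] [ 0.423 -0.269  0.22 ]
screw_grip 0.67 [450. 225.  32.  34.] [0.683 0.204 0.22 ]
screw_grip 0.6 [285. 202.  26.  31.] [ 0.567 -0.035  0.22 ]
cone 0.92 [344. 232.  42.  37.] [0.522 0.085 0.1  ]
canister 0.82 [341. 315.  41.  67.] [0.723 0.022 0.1  ]
top 54.87759629802512 (array([0.52034094, 0.02340244, 0.84901009]), array([ 0.06160311, -0.04247101, -0.9973499 ]))
grinder 0.84 [190. 205. 112. 113.] [0.622 0.202 0.1  ]
grinder 0.75 [486. 311. 154. 124.] [ 0.452 -0.279  0.1  ]
grinder 0.61 [340. 276.  84. 105.] [ 0.509 -0.041  0.1  ]
screw_grip 0.85 [533. 312.  65.  48.] [ 0.462 -0.295  0.22 ]
screw_grip 0.76 [162. 172.  27.  35.] [0.651 0.212 0.22 ]
screw_grip 0.59 [344. 255.  25.  34.] [ 0.539 -0.036  0.22 ]
cone 0.75 [252. 320.  50.  45.] [0.438 0.099 0.1  ]
cup 0.7 [415. 196.  46.  39.] [ 0.64  -0.165  0.1  ]
canister 0.67 [296. 175.  35.  50.] [0.673 0.031 0.1  ]
{'t': 0.6, 'joint_pos': array([ 1.21782829,  0.41111732, -0.01270055,  1.59617017,  0.00557977,
        1.13431449, -0.08220025]), 'joint_vel': array([-0.0006701 , -0.0017968 ,  0.00042854, -0.00157543,  0.00131974,
       -0.00154484,  0.00139443]), 'joint_torque': array([-8.52060784e-04, -5.87426019e+01,  6.40189648e-01, -2.91268998e+01,
       -5.38115494e-02,  1.05918941e-02, -4.40464305e-05]), 'tcp_pos': array([ 0.17558446, -0.59984253,  0.22265491]), 'eef_rot': array([3.10977996e+00, 4.45801046e-01, 3.79044066e-05]), 'contact_force': array([ 0.90928118,  0.48602486, -0.53889001]), 'ft_torque': array([-0.02221112,  0.01913781, -0.06069746]), 'width': 0.08794575224494769} 0.0187
```

View pics/scene0.png

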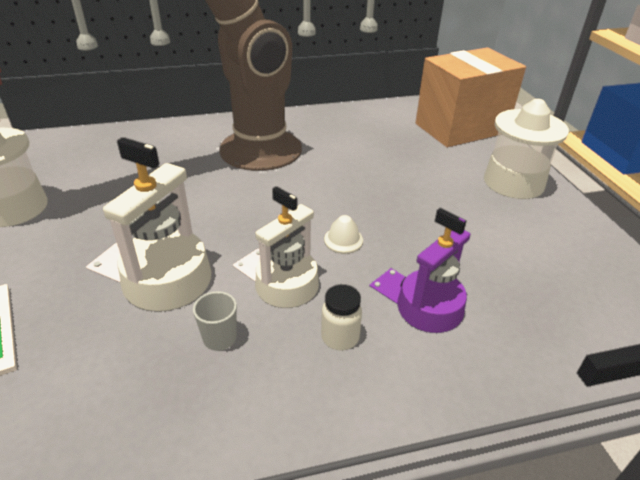

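View pics/top0.png

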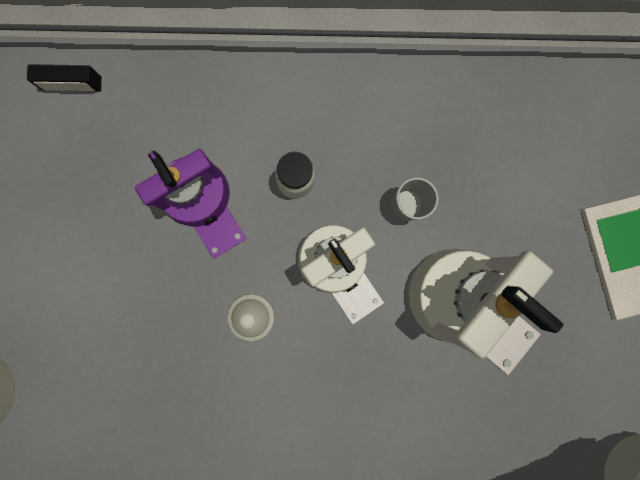

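The candidates are the purple grinder (scene 419,272), the large white one (147,224) and the small white one (278,248). By the description the small white one is meant. Next I'll take a close crop and measure its grip.

Run:
```python
from h import *
from scipy.optimize import least_squares
T=cam('top');S=cam('scene')
def pick(p,c):
    rs=[r for r in regions_of(p,'screw_grip') if np.hypot(*(np.array(r['bbox'][:2])-c))<40]; return rs[0]['region']
mt,ms=pick(T,(344,255)),pick(S,(285,202))
def dark(p,m):
    m=cv2.dilate(m.astype(np.uint8),np.ones((5,5)))>0
    return m&(p['pixels'].max(2)<60)
ims=[]
obs=[]
for p,m in((T,mt),(S,ms)):
    d=dark(p,m).astype(np.uint8); n,l,st,c=cv2.connectedComponentsWithStats(d); i=1+st[1:,4].argmax(); d=l==i
    print(st[i],c[i]); obs.append(d)
    x,y=c[i].astype(int); a=p['pixels'][y-50:y+50,x-50:x+50][...,::-1]
    ims.append(cv2.resize(a,(400,400),interpolation=cv2.INTER_CUBIC))
    o=p['pixels'].copy(); o[d]=[255,0,0]
cv2.imwrite('pics/crop1.png',np.hstack(ims))
# fit box: silhouettes of bar in both views
def hull(p,q):
    x,y,z,a=q; c,s=np.cos(a),np.sin(a)
    P=[[x+u*c-v*s,y+u*s+v*c,z+w] for u in(-.026,.026) for v in(-.006,.006) for w in(-.014,.012)]
    h=cv2.convexHull(proj(p,P).astype(np.float32)); m=np.zeros((480*4,640*4),np.uint8)
    cv2.fillConvexPoly(m,np.round(h*4+1.5).astype(np.int32),1); return cv2.resize(m*255.,(640,480),interpolation=cv2.INTER_AREA)/255
obs=[o.astype(float) for o in obs]
def cost(q): return sum(np.abs(hull(p,q)-o).sum() for p,o in zip((T,S),obs))
from scipy.optimize import differential_evolution as DE
r=DE(cost,[(.50,.58),(-.08,0),(.19,.22),(0,np.pi)],seed=0,maxiter=60,popsize=12); print(r.x.round(4),np.degrees(r.x[3]),r.fun,[o.sum() for o in obs])
```

```text
[329 239  25  34 288] [341.66319444 256.94097222]
[273 188  24  22 280] [283.98571429 198.39285714]
[ 0.5386 -0.0324  0.2069  0.54  ] 30.940441664418888 281.125 [np.float64(288.0), np.float64(280.0)]
```

View pics/crop1.png

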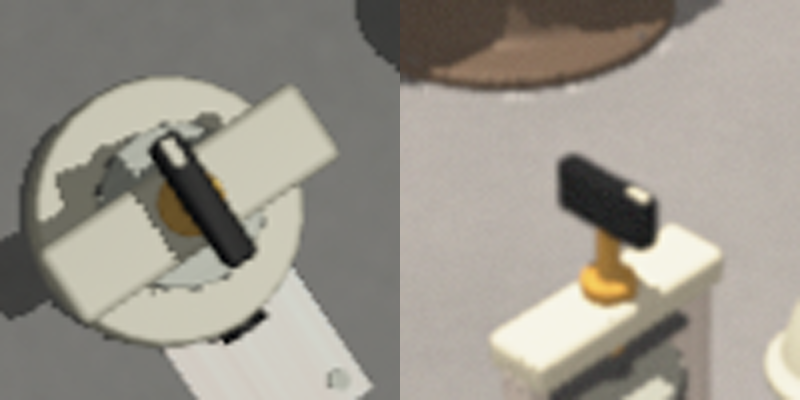

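The crop shows the small white grinder. Its bar grip is at about (342,257) in the top view and (284,198) in the scene view, with the white-line end up and to the left in the top view. The silhouette fit is poor, so I'll check it with an overlay.

```bash
cat > fit.py <<'E'
from h import *
from scipy.optimize import differential_evolution as DE
def poly(p,q):
    x,y,z,a=q; c,s=np.cos(a),np.sin(a)
    P=[[x+u*c-v*s,y+u*s+v*c,z+w] for u in(-.026,.026) for v in(-.006,.006) for w in(-.014,.012)]
    return cv2.convexHull(proj(p,P).astype(np.float32))
def fit(T,S,tc,sc,b,name):
    obs=[];ov=[]
    for p,c in((T,tc),(S,sc)):
        m=[r for r in regions_of(p,'screw_grip') if np.hypot(*(np.array(r['bbox'][:2])-c))<40][0]['region']
        m=cv2.dilate(m.astype(np.uint8),np.ones((5,5)))>0
        d=(m&(p['pixels'].max(2)<75)).astype(np.uint8)
        n,l,st,ce=cv2.connectedComponentsWithStats(d); i=1+st[1:,4].argmax(); d=(l==i).astype(np.uint8)
        h=cv2.convexHull(np.argwhere(d)[:,::-1].astype(np.int32)); obs.append(cv2.fillConvexPoly(np.zeros((480,640),np.uint8),h,1).astype(float))
    def cost(q,sep=False):
        r=[]
        for p,o in zip((T,S),obs):
            m=np.zeros((1920,2560),np.uint8); cv2.fillConvexPoly(m,np.round(poly(p,q)*4+1.5).astype(np.int32),1)
            r.append(np.abs(cv2.resize(m*255,(640,480),interpolation=cv2.INTER_AREA)/255-o).sum())
        return r if sep else sum(r)
    r=DE(cost,b,seed=0,maxiter=50,popsize=12)
    print(r.x.round(4),np.degrees(r.x[3]).round(1),cost(r.x,True),[o.sum() for o in obs])
    for p,o in zip((T,S),obs):
        k=6; a=cv2.resize(p['pixels'][...,::-1],None,fx=k,fy=k); cs,_=cv2.findContours(o.astype(np.uint8),0,1)
        cv2.polylines(a,[np.round(poly(p,r.x)*k+k/2).astype(np.int32)],True,(0,255,0),1); cv2.drawContours(a,[cs[0]*k+k//2],-1,(0,0,255),1)
        y,x=(np.argwhere(o).mean(0)*k).astype(int); ov.append(a[max(0,y-200):y+200,x-200:x+200])
    cv2.imwrite(f'pics/{name}.png',np.hstack(ov)); return r.x
if __name__=='__main__':
    fit(cam('top'),cam('scene'),(344,255),(285,202),[(.48,.6),(-.1,.03),(.17,.25),(0,np.pi)],'ov1')
E
python3 fit.py
```

```text
[ 0.5385 -0.033   0.2061  0.5549] 31.8 [np.float64(47.964705882352945), np.float64(123.3921568627451)] [np.float64(382.0), np.float64(329.0)]
```

View pics/ov1.png

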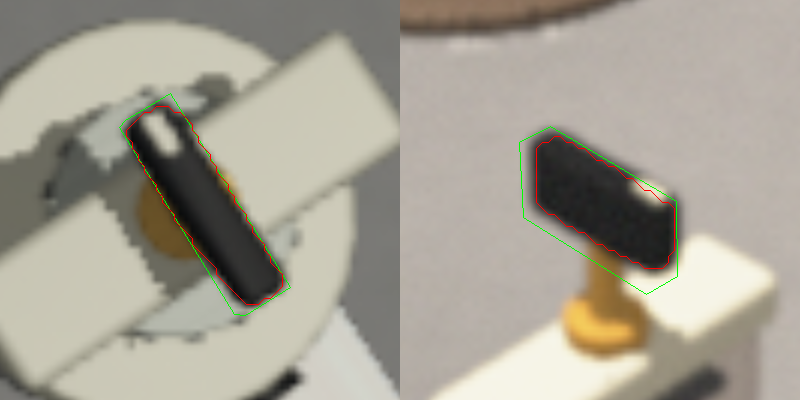

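Overlay: the bar outline fits in both views. The grip is at about (0.5385, -0.033, 0.207) with its long axis at 32° yaw. I'll raise the arm clear of the larger grinder and then travel across.

Call:
{"api": "drive_tool", "payload": {"plan": [[0,0,-20,0],[0,0,-40,0],[0,0,-40,0],[0,0,-40,0],[0,0,-40,0],[10,-9,-20,0],[22,-19,0,0],[30,-26,0,0],[30,-26,0,0],[30,-26,0,0],[30,-26,0,0],[30,-26,0,0]], "claw": -1, "force": 30}}

```text
t: 2.0
tcp_pos: [0.3065, -0.3953, 0.4229]
eef_rot: [3.109, 0.445, 0.0]
contact_force: [1.6, 0.4, 0.4]
width: 0.0876
```

Call:
{"api": "drive_tool", "payload": {"plan": [[30,-26,0,0],[30,-26,0,0],[30,-26,0,0],[30,-26,0,0],[30,-26,0,0],[30,-26,0,0],[30,-26,0,0],[30,-26,0,0],[30,-26,0,0],[20,-17,0,0],[10,-9,0,-7],[0,0,0,-7]]}}

```text
t: 3.0
tcp_pos: [0.5219, -0.0592, 0.4224]
eef_rot: [-3.026, -0.838, -0.001]
contact_force: [0.6, 0.1, -0.2]
width: 0.0878
```

```bash
cat > st.py <<'E'
from h import *
from scipy.spatial.transform import Rotation as Ro
import sys
s=get_state(); R=Ro.from_rotvec(s['eef_rot']).as_matrix()
print('t',s['t'],'tcp',s['tcp_pos'].round(4),'yaw',np.degrees(np.arctan2(R[1,0],R[0,0])).round(2),'z',R[:,2].round(3),'j',s['joint_pos'].round(2),'F',s['contact_force'].round(2),'M',s['ft_torque'].round(3),'w',s['width'].round(4))
if len(sys.argv)>3:
    g=np.array([float(v) for v in sys.argv[1:4]]); print('to go (tool mm) for TCP target',(R.T@(g-s['tcp_pos'])*1000).round(1))
E
python3 st.py .5385 -.033 .40
```

```text
Traceback (most recent call last):
  File "st.py", line 5, in <module>
    print('t',s['t'],'tcp',s['tcp_pos'].round(4),'yaw',np.degrees(np.arctan2(R[1,0],R[0,0])).round(2),'z',R[:,2].round(3),'j',s['joint_pos'].round(2),'F',s['contact_force'].round(2),'M',s['ft_torque'].round(3),'w',s['width'].round(4))
                                                                                                                                                                                                                      ^^^^^^^^^^^^^^^^
AttributeError: 'float' object has no attribute 'round'
```

```bash
sed -i "s/s\['width'\].round(4)/round(s['width'],4)/" st.py; python3 st.py .5385 -.033 .30
```

```text
t 3.0 tcp [ 0.5219 -0.0592  0.4224] yaw 30.94 z [ 0.     0.002 -1.   ] j [ 0.47  0.18 -0.53  1.48  0.09  1.51 -1.09] F [ 0.58  0.07 -0.2 ] M [-0.019  0.008 -0.008] w 0.0878
to go (tool mm) for TCP target [ 27.6 -13.7 122.4]
```

Call:
{"api": "drive_tool", "payload": {"plan": [[7,-4,5,-0.9],[10,-5,20,0],[10,-5,32,0],[0,0,40,0],[0,0,40,0],[0,0,25,0],[0,0,0,0]]}}

```text
t: 3.58
tcp_pos: [0.5335, -0.0379, 0.2551]
eef_rot: [-3.025, -0.839, 0.013]
contact_force: [-0.7, -0.9, 1.2]
width: 0.0878
```

```bash
python3 st.py .5385 -.033 .189
python3 - <<'E'
from h import *
a=[]
for n,X in(('top',(.5385,-.033,.22)),('scene',(.5385,-.033,.21))):
    p=cam(n); x,y=proj(p,X)[0].astype(int); c=p['pixels'][y-60:y+60,x-60:x+60][...,::-1]; a.append(cv2.resize(c,(400,400),interpolation=cv2.INTER_CUBIC))
cv2.imwrite('pics/c2.png',np.hstack(a))
E
```

```text
t 3.5833 tcp [ 0.5335 -0.0379  0.2551] yaw 30.99 z [-0.009  0.    -1.   ] j [ 0.42  0.28 -0.54  1.74  0.16  1.17 -1.2 ] F [-0.67 -0.88  1.23] M [-0.077  0.013  0.015] w 0.0878
to go (tool mm) for TCP target [ 7.3 -1.3 66.1]
```

View pics/c2.png

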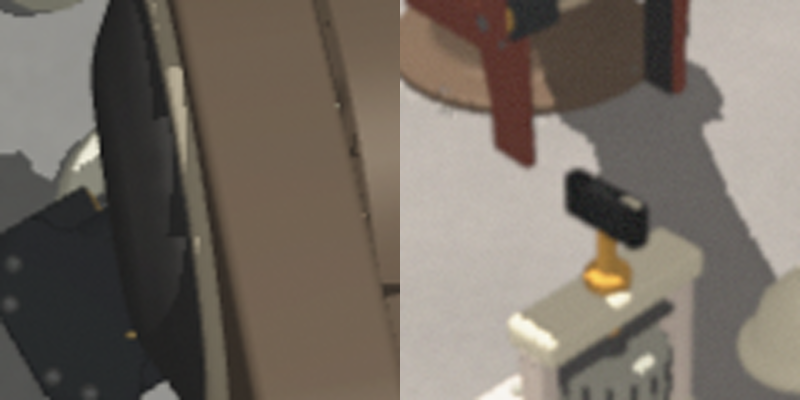

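The fingers straddle the bar. I'll go down and then close.

Call:
{"api": "drive_tool", "payload": {"plan": [[3,-1,0,-0.8],[4,0,6,0],[0,0,15,0],[0,0,15,0],[0,0,15,0],[0,0,10,0],[0,0,5,0],[0,0,0,0],[0,0,0,0]]}}

```text
t: 4.43
tcp_pos: [0.5426, -0.0326, 0.1953]
eef_rot: [3.02, 0.866, 0.001]
contact_force: [-0.2, 0.2, -0.3]
width: 0.0881
```

```bash
python3 st.py .5385 -.033 .189
```

```text
t 4.4333 tcp [ 0.5426 -0.0326  0.1953] yaw 32.01 z [ 0.001  0.    -1.   ] j [ 0.4   0.35 -0.54  1.8   0.2   1.04 -1.23] F [-0.25  0.16 -0.29] M [-0.066 -0.03   0.027] w 0.0881
to go (tool mm) for TCP target [-3.7 -1.9  6.3]
```

Call:
{"api": "drive_tool", "payload": {"plan": [[-2,-1,3,0],[-1.7,-0.9,3.3,0],[0,0,0,0],[0,0,0,0],[0,0,0,0]]}}

```text
t: 4.85
tcp_pos: [0.5381, -0.0332, 0.1886]
eef_rot: [3.02, 0.866, 0.001]
contact_force: [-0.2, -0.2, 0.4]
width: 0.0881
```

```bash
python3 st.py .5385 -.033 .189
```

```text
t 4.85 tcp [ 0.5381 -0.0332  0.1886] yaw 32.01 z [ 0. -0. -1.] j [ 0.4   0.35 -0.53  1.82  0.21  1.03 -1.23] F [-0.16 -0.17  0.37] M [ 0.034 -0.009 -0.015] w 0.0881
to go (tool mm) for TCP target [ 0.5  0.1 -0.4]
```

Call:
{"api": "drive_tool", "payload": {"plan": [[0,0,0,0],[0,0,0,0],[0,0,0,0],[0,0,0,0],[0,0,0,0],[0,0,0,0],[0,0,0,0],[0,0,0,0],[0,0,0,0],[0,0,0,0],[0,0,0,0],[0,0,0,0]], "claw": 1, "force": 30}}

```text
t: 5.85
tcp_pos: [0.5379, -0.0331, 0.1883]
eef_rot: [-3.02, -0.866, 0.0]
contact_force: [0.2, 1.6, -4.4]
width: 0.0118
```

```bash
python3 st.py .5385 -.033 .189
```

```text
t 5.85 tcp [ 0.5379 -0.0331  0.1883] yaw 32.02 z [-0.  0. -1.] j [ 0.4   0.35 -0.53  1.82  0.21  1.03 -1.23] F [ 0.2   1.63 -4.39] M [0.329 0.2   0.022] w 0.0118
to go (tool mm) for TCP target [ 0.5  0.2 -0.7]
```

```bash
cat > m.py <<'E'
from h import *
from scipy.spatial.transform import Rotation as Ro
import sys
A=[]
for i in range(int(sys.argv[1]) if len(sys.argv)>1 else 3):
    s=get_state(); A.append(np.r_[s['contact_force'],s['ft_torque']]); camera('top')
s=get_state(); A.append(np.r_[s['contact_force'],s['ft_torque']]); R=Ro.from_rotvec(s['eef_rot']).as_matrix()
print('t',round(s['t'],2),'tcp',(s['tcp_pos']*1000).round(1),'yaw',np.degrees(np.arctan2(R[1,0],R[0,0])).round(2),'F,M',np.mean(A,0).round(3),'Mz',np.array(A)[:,5].round(3),'j7',s['joint_pos'][6].round(2),'w',round(s['width'],4))
E
python3 m.py
```

```text
t 6.0 tcp [537.8 -33.  188.3] yaw 32.03 F,M [-0.122  0.748 -0.966  0.157  0.098  0.034] Mz [0.022 0.059 0.028 0.026] j7 -1.23 w 0.0119
```

Call:
{"api": "drive_tool", "payload": {"plan": [[0,0,0.07,2],[0,0,0.07,2],[0,0,0.07,2],[0,0,0.07,2],[0,0,0.07,2],[0,0,0,0]]}}

```text
t: 6.5
tcp_pos: [0.5378, -0.033, 0.188]
eef_rot: [-3.084, -0.598, 0.0]
contact_force: [-1.3, 0.8, 0.6]
width: 0.0117
```

```bash
python3 m.py
```

```text
t 6.65 tcp [537.8 -33.  187.9] yaw 22.08 F,M [-0.64   0.662  0.039  0.188  0.224 -0.07 ] Mz [ 0.    -0.056 -0.102 -0.12 ] j7 -1.39 w 0.0122
```

Call:
{"api": "drive_tool", "payload": {"plan": [[0,0,0.07,2],[0,0,0.07,2],[0,0,0.07,2],[0,0,0.07,2],[0,0,0.07,2],[0,0,0,0]]}}

```text
t: 7.15
tcp_pos: [0.5378, -0.0329, 0.1876]
eef_rot: [-3.124, -0.328, 0.001]
contact_force: [-1.2, 1.8, -0.1]
width: 0.0119
```

```bash
python3 m.py
```

```text
t 7.3 tcp [537.8 -32.9 187.6] yaw 12.11 F,M [-1.111  1.507  0.442  0.357  0.386 -0.074] Mz [-0.05  -0.058 -0.077 -0.112] j7 -1.55 w 0.0118
```

Call:
{"api": "drive_tool", "payload": {"plan": [[0,0,0.03,1],[0,0,0.03,1],[0,0,0.04,1]]}}

```text
t: 7.55
tcp_pos: [0.5379, -0.033, 0.1875]
eef_rot: [-3.132, -0.245, 0.0]
contact_force: [-0.9, 1.9, -0.2]
width: 0.0116
```

```bash
python3 m.py 6
```

```text
t 7.85 tcp [537.9 -33.  187.5] yaw 9.03 F,M [-1.739  1.8    0.309  0.558  0.483  0.025] Mz [ 0.075  0.083  0.02   0.016 -0.022 -0.053  0.058] j7 -1.6 w 0.012
```

Call:
{"api": "drive_tool", "payload": {"plan": [[0,0,0.03,1],[0,0,0.03,1],[0,0,0.04,1]]}}

```text
t: 8.1
tcp_pos: [0.5379, -0.033, 0.1874]
eef_rot: [-3.137, -0.162, 0.0]
contact_force: [-1.9, 3.7, 0.2]
width: 0.0122
```

```bash
python3 m.py 6
```

```text
t 8.4 tcp [537.9 -33.  187.4] yaw 6.03 F,M [-2.135  3.058  0.453  0.784  0.555  0.035] Mz [ 0.098  0.076  0.092  0.011  0.019  0.009 -0.062] j7 -1.65 w 0.012
```

Call:
{"api": "drive_tool", "payload": {"plan": [[0,0,0.025,0.75],[0,0,0.025,0.75]]}}

```text
t: 8.57
tcp_pos: [0.5379, -0.033, 0.1874]
eef_rot: [-3.139, -0.122, 0.0]
contact_force: [-2.7, 2.9, 0.7]
width: 0.012
```

```bash
python3 m.py 2
```

```text
t 8.67 tcp [537.9 -33.  187.3] yaw 4.48 F,M [-2.294  3.159  0.525  0.916  0.645  0.077] Mz [0.094 0.092 0.045] j7 -1.68 w 0.0119
```

Call:
{"api": "drive_tool", "payload": {"plan": [[0,0,0.025,0.75],[0,0,0.025,0.75]]}}

```text
t: 8.83
tcp_pos: [0.5379, -0.0331, 0.1873]
eef_rot: [-3.14, -0.081, 0.0]
contact_force: [-2.9, 3.1, -0.2]
width: 0.0123
```

```bash
python3 m.py 2
```

```text
t 8.93 tcp [537.9 -33.1 187.3] yaw 2.97 F,M [-2.42   3.433  0.633  0.938  0.646  0.09 ] Mz [0.118 0.075 0.078] j7 -1.7 w 0.0117
```

Call:
{"api": "drive_tool", "payload": {"plan": [[0,0,0.025,0.75],[0,0,0.025,0.75]]}}

```text
t: 9.1
tcp_pos: [0.5379, -0.0331, 0.1873]
eef_rot: [-3.141, -0.04, 0.0]
contact_force: [-2.1, 4.2, -0.7]
width: 0.0117
```

```bash
python3 m.py 2
```

```text
t 9.2 tcp [537.9 -33.  187.3] yaw 1.48 F,M [-2.174  3.937 -0.412  1.037  0.676  0.088] Mz [0.073 0.107 0.084] j7 -1.72 w 0.0116
```

Call:
{"api": "drive_tool", "payload": {"plan": [[0,0,0.025,0.75],[0,0,0.025,0.75]]}}

```text
t: 9.37
tcp_pos: [0.5379, -0.0331, 0.1872]
eef_rot: [-3.141, 0.001, 0.0]
contact_force: [-2.5, 3.7, 0.0]
width: 0.0117
```

```bash
python3 m.py 2
```

```text
t 9.47 tcp [537.9 -33.1 187.2] yaw -0.03 F,M [-2.473  3.969 -0.022  1.071  0.684  0.106] Mz [0.091 0.111 0.116] j7 -1.75 w 0.0119
```

Call:
{"api": "drive_tool", "payload": {"plan": [[0,0,0.025,0.75],[0,0,0.025,0.75]]}}

```text
t: 9.63
tcp_pos: [0.538, -0.033, 0.1872]
eef_rot: [-3.141, 0.042, 0.0]
contact_force: [-2.5, 3.9, 0.0]
width: 0.0118
```

```bash
python3 m.py 2
```

```text
t 9.73 tcp [538.  -33.  187.2] yaw -1.53 F,M [-2.392  4.239 -0.118  1.143  0.679  0.122] Mz [0.142 0.123 0.102] j7 -1.77 w 0.012
```

Call:
{"api": "drive_tool", "payload": {"plan": [[0,0,0.025,0.75],[0,0,0.025,0.75]]}}

```text
t: 9.9
tcp_pos: [0.5379, -0.0331, 0.1871]
eef_rot: [-3.14, 0.084, 0.0]
contact_force: [-2.7, 4.9, -0.3]
width: 0.012
```

```bash
python3 m.py 2
```

```text
t 10.0 tcp [537.9 -33.1 187.1] yaw -3.03 F,M [-2.955  4.569 -0.553  1.203  0.664  0.055] Mz [0.055 0.076 0.033] j7 -1.8 w 0.012
```

Call:
{"api": "drive_tool", "payload": {"plan": [[0,0,0.025,0.75],[0,0,0.025,0.75]]}}

```text
t: 10.17
tcp_pos: [0.5379, -0.033, 0.187]
eef_rot: [-3.139, 0.124, 0.0]
contact_force: [-3.2, 4.0, -0.3]
width: 0.0118
```

```bash
python3 m.py 2
```

```text
t 10.27 tcp [538.  -33.  187.1] yaw -4.52 F,M [-2.476  3.935 -0.029  1.201  0.672  0.092] Mz [0.1   0.113 0.062] j7 -1.82 w 0.0116
```

Call:
{"api": "drive_tool", "payload": {"plan": [[0,0,0.025,0.75],[0,0,0.025,0.75]]}}

```text
t: 10.43
tcp_pos: [0.5379, -0.0331, 0.187]
eef_rot: [-3.137, 0.165, 0.0]
contact_force: [-2.7, 4.6, -1.2]
width: 0.0122
```

```bash
python3 m.py 2
```

```text
t 10.53 tcp [537.9 -33.  187. ] yaw -6.02 F,M [-2.854  4.301 -0.448  1.214  0.741  0.092] Mz [0.063 0.109 0.105] j7 -1.85 w 0.0122
```

Call:
{"api": "drive_tool", "payload": {"plan": [[0,0,0.025,0.75],[0,0,0.025,0.75]]}}

```text
t: 10.7
tcp_pos: [0.5379, -0.0331, 0.187]
eef_rot: [-3.135, 0.206, 0.0]
contact_force: [-3.1, 4.8, -0.4]
width: 0.0117
```

```bash
python3 m.py 2
```

```text
t 10.8 tcp [538. -33. 187.] yaw -7.52 F,M [-2.493  4.276 -0.585  1.207  0.681  0.058] Mz [0.063 0.073 0.039] j7 -1.87 w 0.0121
```

Call:
{"api": "drive_tool", "payload": {"plan": [[0,0,0.025,0.75],[0,0,0.025,0.75]]}}

```text
t: 10.97
tcp_pos: [0.5379, -0.033, 0.1869]
eef_rot: [-3.132, 0.247, 0.0]
contact_force: [-3.2, 3.8, -0.4]
width: 0.0117
```

```bash
python3 m.py 2
```

```text
t 11.07 tcp [537.9 -33.  186.9] yaw -9.02 F,M [-2.843  4.006 -0.335  1.222  0.65   0.1  ] Mz [0.144 0.11  0.045] j7 -1.89 w 0.0118
```

Call:
{"api": "drive_tool", "payload": {"plan": [[0,0,0.025,0.75],[0,0,0.025,0.75]]}}

```text
t: 11.23
tcp_pos: [0.5379, -0.0331, 0.1869]
eef_rot: [-3.128, 0.288, 0.0]
contact_force: [-3.0, 4.9, -0.7]
width: 0.0121
```

```bash
python3 m.py 2
```

```text
t 11.33 tcp [537.9 -33.  186.9] yaw -10.52 F,M [-2.576  4.623 -0.315  1.217  0.669  0.086] Mz [0.066 0.116 0.077] j7 -1.92 w 0.0117
```

Call:
{"api": "drive_tool", "payload": {"plan": [[0,0,0.025,0.75],[0,0,0.025,0.75]]}}

```text
t: 11.5
tcp_pos: [0.538, -0.033, 0.1868]
eef_rot: [-3.124, 0.329, 0.0]
contact_force: [-2.6, 3.9, 0.9]
width: 0.0121
```

```bash
python3 m.py 2
```

```text
t 11.6 tcp [537.9 -33.  186.8] yaw -12.02 F,M [-2.762  4.582  0.508  1.256  0.714  0.083] Mz [0.146 0.07  0.034] j7 -1.94 w 0.0123
```

Call:
{"api": "drive_tool", "payload": {"plan": [[0,0,0.025,0.75],[0,0,0.025,0.75]]}}

```text
t: 11.77
tcp_pos: [0.5379, -0.0329, 0.1868]
eef_rot: [-3.12, 0.37, 0.0]
contact_force: [-3.4, 4.6, 0.7]
width: 0.0121
```

```bash
python3 m.py 2
```

```text
t 11.87 tcp [537.9 -32.9 186.8] yaw -13.51 F,M [-3.018  4.743  0.349  1.218  0.705  0.127] Mz [0.146 0.108 0.127] j7 -1.97 w 0.0121
```

Call:
{"api": "drive_tool", "payload": {"plan": [[0,0,0.025,0.75],[0,0,0.025,0.75]]}}

```text
t: 12.03
tcp_pos: [0.5378, -0.0328, 0.1867]
eef_rot: [-3.115, 0.41, 0.0]
contact_force: [-3.2, 5.3, -0.0]
width: 0.012
```

```bash
python3 m.py 2
```

```text
t 12.13 tcp [537.9 -32.8 186.7] yaw -14.98 F,M [-3.28   5.4   -0.151  1.19   0.714  0.253] Mz [0.269 0.194 0.296] j7 -1.99 w 0.0119
```

```bash
python3 m.py 6
```

```text
t 12.43 tcp [537.8 -32.9 186.7] yaw -14.96 F,M [-3.081  5.331 -0.054  1.208  0.715  0.239] Mz [0.296 0.218 0.246 0.209 0.216 0.263 0.227] j7 -1.99 w 0.012
```

The torque rose from about 0.09 to 0.24 Nm and stayed there, a rise of about 0.15 Nm: snug. The hand has turned 47° in all. Now I'll back off half a turn.

Call:
{"api": "drive_tool", "payload": {"plan": [[0,0,-0.05,-1.5],[0,0,-0.1,-3],[0,0,-0.13,-4],[0,0,-0.13,-4],[0,0,-0.13,-4],[0,0,-0.14,-4],[0,0,-0.13,-4],[0,0,-0.13,-4],[0,0,-0.14,-4],[0,0,-0.13,-4],[0,0,-0.13,-4],[0,0,-0.14,-4]]}}

```text
t: 13.43
tcp_pos: [0.5379, -0.0333, 0.1882]
eef_rot: [-3.037, -0.804, 0.0]
contact_force: [-2.8, 2.9, 0.0]
width: 0.012
```

```bash
python3 m.py 1
```

```text
t 13.48 tcp [537.9 -33.3 188.2] yaw 29.95 F,M [-2.51   3.121 -0.007  1.033  0.725 -0.05 ] Mz [-0.144  0.043] j7 -1.26 w 0.0123
```

Call:
{"api": "drive_tool", "payload": {"plan": [[0,0,-0.13,-4],[0,0,-0.13,-4],[0,0,-0.14,-4],[0,0,-0.13,-4],[0,0,-0.13,-4],[0,0,-0.14,-4],[0,0,-0.13,-4],[0,0,-0.13,-4],[0,0,-0.14,-4],[0,0,-0.13,-4],[0,0,-0.13,-4],[0,0,-0.14,-4]]}}

```text
t: 14.48
tcp_pos: [0.5383, -0.0335, 0.1898]
eef_rot: [2.449, 1.967, 0.001]
contact_force: [-2.0, 3.5, -1.4]
width: 0.0122
```

```bash
python3 m.py 1
```

```text
t 14.53 tcp [538.3 -33.6 189.8] yaw 77.84 F,M [-1.815  3.552 -0.889  0.856  0.415 -0.05 ] Mz [-0.096 -0.003] j7 -0.5 w 0.0117
```

Call:
{"api": "drive_tool", "payload": {"plan": [[0,0,-0.13,-4],[0,0,-0.13,-4],[0,0,-0.14,-4],[0,0,-0.13,-4],[0,0,-0.13,-4],[0,0,-0.14,-4],[0,0,-0.13,-4],[0,0,-0.13,-4],[0,0,-0.14,-4],[0,0,-0.13,-4],[0,0,-0.13,-4],[0,0,-0.14,-4]]}}

```text
t: 15.53
tcp_pos: [0.5386, -0.0335, 0.1914]
eef_rot: [1.439, 2.792, 0.001]
contact_force: [-1.2, 3.6, -1.7]
width: 0.0119
```

```bash
python3 m.py 1
```

```text
t 15.58 tcp [538.6 -33.4 191.4] yaw 125.76 F,M [-1.07   3.957 -1.643  0.92   0.024 -0.11 ] Mz [-0.168 -0.053] j7 0.26 w 0.0118
```

Call:
{"api": "drive_tool", "payload": {"plan": [[0,0,-0.13,-4],[0,0,-0.13,-4],[0,0,-0.14,-4],[0,0,-0.13,-4],[0,0,-0.13,-4],[0,0,-0.14,-4],[0,0,-0.13,-4],[0,0,-0.13,-4],[0,0,-0.1,-3],[0,0,-0.07,-2],[0,0,0,0]]}}

```text
t: 16.5
tcp_pos: [0.5387, -0.0331, 0.1927]
eef_rot: [0.481, 3.103, 0.002]
contact_force: [0.7, 4.0, -2.0]
width: 0.0118
```

```bash
python3 m.py 3
```

```text
t 16.65 tcp [538.6 -33.1 192.7] yaw 162.34 F,M [ 1.572  3.969 -2.398  1.136 -0.521  0.013] Mz [-0.035  0.042  0.042  0.004] j7 0.82 w 0.0116
```

Call:
{"api": "drive_tool", "payload": {"plan": [[0,0,-0.03,-1],[0,0,-0.03,-1],[0,0,0,0],[0,0,0,0]]}}

```text
t: 16.98
tcp_pos: [0.5386, -0.0331, 0.1928]
eef_rot: [0.423, 3.112, 0.001]
contact_force: [3.9, 3.6, -4.9]
width: 0.0119
```

```bash
python3 m.py 3
```

```text
t 17.13 tcp [538.6 -33.1 192.8] yaw 164.5 F,M [ 3.122  3.976 -4.597  1.199 -0.961 -0.032] Mz [-0.021 -0.016 -0.059 -0.031] j7 0.85 w 0.012
```

Call:
{"api": "drive_tool", "payload": {"plan": [[0,0,0,0],[0,0,0,0],[0,0,0,0],[0,0,0,0],[0,0,0,0],[0,0,0,0],[0,0,0,0],[0,0,0,0]], "claw": -1}}

```text
t: 17.8
tcp_pos: [0.538, -0.0332, 0.1927]
eef_rot: [-0.423, -3.113, 0.0]
contact_force: [-0.5, 0.4, 0.3]
width: 0.0617
```

Call:
{"api": "drive_tool", "payload": {"plan": [[0,0,-5,0],[0,0,-10,0],[0,0,-20,0],[0,0,-30,0],[0,0,-40,0],[0,0,-40,0],[0,0,-40,0],[0,0,-25,0],[-20,20,0,0],[-30,30,0,0],[-30,30,0,0],[0,0,0,0]]}}

```text
t: 18.8
tcp_pos: [0.6383, 0.0277, 0.4006]
eef_rot: [-0.413, -3.112, -0.007]
contact_force: [-1.0, 0.9, -0.2]
width: 0.088
```

```bash
python3 st.py
python3 - <<'E'
from h import *
cam('scene','s3'); cam('top','t3')
p=cam('scene')
a=cv2.imread('pics/s3.png'); b=cv2.imread('pics/t3.png')
cv2.imwrite('pics/f3.png',np.hstack([cv2.resize(a[130:360,180:480],(400,307)),cv2.resize(b,(400,300),interpolation=cv2.INTER_AREA)[:,:].copy() if 0 else cv2.resize(b,(409,307),interpolation=cv2.INTER_AREA)[:,:400]]))
E
```

```text
t 18.8 tcp [0.6383 0.0277 0.4006] yaw 164.89 z [-0.002  0.005 -1.   ] j [ 0.5   0.54 -1.05  1.22  0.46  1.63  0.85] F [-1.01  0.92 -0.16] M [-0.008 -0.06   0.031] w 0.088
```

View pics/f3.png

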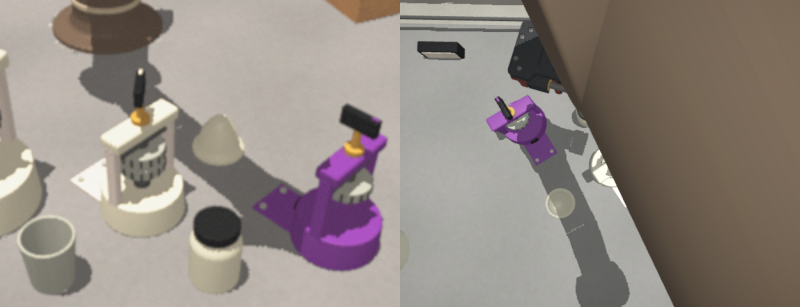

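The scene view shows the bar almost edge-on at crop (139,87), which fits a yaw near 165°. The cone, cup, canister and the other grinders are where they were. I'll make one yaw check from this view.

Run:
```python
from h import *
from fit import poly
p=cam('scene'); x0,y0=proj(p,(.5383,-.0332,.2115))[0].astype(int)
d=np.zeros((480,640),np.uint8); w=np.s_[y0-22:y0+22,x0-22:x0+22]; d[w]=p['pixels'][w].max(2)<75
n,l,st,c=cv2.connectedComponentsWithStats(d); i=l[y0-1,x0]; print(st[i],c[i],x0,y0)
o=(l==i).astype(float); r=[]
for a in range(130,200,2):
  for dz in np.arange(-.004,.005,.002):
   for dx in np.arange(-.003,.004,.0015):
    m=np.zeros((1920,2560),np.uint8); cv2.fillConvexPoly(m,np.round(poly(p,(.5383,-.0332+dx,.2115+dz,np.radians(a)))*4+1.5).astype(np.int32),1)
    r.append((np.abs(cv2.resize(m*255,(640,480),interpolation=cv2.INTER_AREA)/255-o).sum(),a,round(dz,4),dx))
print(sorted(r)[:8])
for l in('cone','cup','canister'): print(l,[np.round(q['bbox']) for q in regions_of(p,l)][:2])
```

```text
[280 184   9  27 194] [284.07216495 197.47938144] 283 195
[(np.float64(59.53725490196079), 166, np.float64(-0.004), np.float64(0.0015000000000000005)), (np.float64(61.02745098039216), 166, np.float64(0.0), np.float64(0.0015000000000000005)), (np.float64(61.411764705882355), 166, np.float64(-0.002), np.float64(0.0015000000000000005)), (np.float64(66.21960784313725), 166, np.float64(0.002), np.float64(0.0015000000000000005)), (np.float64(67.10588235294118), 164, np.float64(-0.004), np.float64(0.0015000000000000005)), (np.float64(67.79607843137255), 164, np.float64(-0.002), np.float64(0.0015000000000000005)), (np.float64(70.21176470588235), 166, np.float64(0.004), np.float64(0.0015000000000000005)), (np.float64(71.82352941176471), 168, np.float64(-0.004), np.float64(0.0015000000000000005))]
cone [array([344., 231.,  36.,  41.])]
cup [array([216., 320.,  45.,  60.])]
canister [array([340., 317.,  41.,  67.])]
```

The bar's yaw reads about 165 to 166°, against 164.5° expected, so the grip did not slip. The goods have not moved.

```bash
python3 -c "
from plant import job_done; print(job_done())"
```

```text
the job is handed in; nothing more can be done
None
```

I set the burrs on the smaller white grinder, let go of the screw, and handed the job in at about 19 s of robot time. The hand-in reported no verdict.

- **Bottoming:** I turned the screw clockwise 47°. The torque then rose from about 0.09 Nm to a steady 0.24 Nm. That rise of about 0.15 Nm is inside the snug range and well short of forced.
- **Backing off:** I turned it back 179.5° from the snug position, and the grip rose about 6 mm with the thread.
- **Last checks:** After release the scene camera put the bar at about 166° yaw, against 164.5° expected, so the grip did not slip noticeably. The outline match was only rough. The arm ended up in front of the grinder in the top view, so I could not confirm the angle from there.
- **Other goods:** The cone and canister were within a couple of pixels of their first positions. The cup, which the networks missed in the first scene picture, looked in the same place. I left the larger white and purple grinders alone.

The first silhouette fit of the bar was poor. I redid it with an overlay before reaching, and it then matched.

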